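Set the angle stop and feed the blank on a bar bender

ROBOT

A 6-joint arm with a two-finger parallel gripper is mounted at the origin on the work surface. World frame = base frame: x ahead of the robot, y to its left, z up, the work surface at z = 0. Lengths are in m, angles in rad, forces in N, time in s.
With the tool pointing down it reaches from about 0.325 to 0.9 m from the base axis. Payload 6.1 kg.
Tool frame: the origin (TCP) lies at the very end of the fingers, on their centre line; the grasp point (between the pads) lies 19 mm behind it; z points along the fingers, y is the direction in which the jaws open and shut (so a half turn about z gives the same grasp; the last joint's range is limited). The gripper opens to 87 mm and grips with 3 to 60 N. Pads are 19 mm wide; open, the fingers measure 117 mm over their backs; the gripper's body (75 mm by 190 mm) begins 51 mm behind the grasp point.
Start: joints at [1.131, 0.22, 1.526, -0, 1.395, -0.126], TCP at [0.193, 0.594, 0.223] pointing down, gripper open.
Joint ranges: [-2.98, 2.98], [-0.91, 2.08], [0.09, 2.57], [-1.24, 4.39], [0.2, 2.65], [-2.68, 2.68]. Speed limits (rad/s): [2.57, 2.57, 3.01, 3.14, 3.14, 3.14].

INTERFACE

Orientations are given as a rotation vector (axis times angle).
In Python, from rig import status, get_image, camera_params, job gives the robot as it stands. The module is installed in compiled form; this text tells all that it offers.
- The arm moves only by the tool step_arm, never from a script. Its argument "targets" is one flat list of numbers, 7 for each row, row after row: the shift along the tool's x, y, z scaled (see below), then the turn, a rotation vector about the tool's x, y, z scaled (see below), then the opening, from 0 (shut) to 1 (fully open). In form: [tx, ty, tz, rx, ry, rz, jaw, tx, ty, tz, rx, ry, rz, jaw, ...]. A call has 1 to 5 rows; each row is the pose to reach, as a shift and turn from the pose measured when the call began, along the tool's axes at that moment; what a row does not reach only later rows make up. The controller multiplies each number of a shift by 0.08 m and each number of a turn by 2 rad. A row lasts 1/10 s, in which the tool goes at most 50 mm and 8.59 degrees, less where a joint would pass 70% of its speed; a pose out of reach is approached as far as the arm can. A call with a number of a shift or a turn outside -1 to 1 is refused whole. A call with a gripper value outside its range is refused whole. The fingers move at their own pace and stop on an object; "newtons" is the grip in N (left out, the last holds). Time passes only in rows, so rows that repeat a pose let the fingers close. It gives the time, the measured TCP pose, the force and the opening at its end, in the units of the state.
- status.observe(): the state, without advancing time (a new reading comes with each control period).
- get_image(name): name is "side" or "top"; returns (picture, depth): 420x560x3 uint8, red, green, blue; 420x560 float32, m along the optical axis (not along the pixel's ray), 0 where there is no reading.
- camera_params(name): a dict with "fx", "fy", "cx", "cy" (pixels), "D" ([k1, k2, p1, p2, k3] as OpenCV has them; the pictures are not rectified), "world_to_cam" (4x4, takes a point from world to camera coordinates). Camera axes: x right, y down, z forward; pixel columns grow to the right and rows downward; lengths in m; the calibration is good to about 2 mm. A picture is of the moment at which its call begins. camera_params takes no time and is no camera call.
- job.close_job(): hands the job in, once; it reports no verdict.
The state is a dict: "t": time; "joints": joint angles; "joint_vel": joint speeds; "joint_efforts": joint torques, N m; "position": TCP position; "tcp_rot": TCP orientation; "contact_force": force on the tool from outside, world axes, zero at the start; "torque": the same for the moment, N m; "opening": opening from 0.0 (shut) to 1.0 (fully open).
Only numpy, scipy, OpenCV 4.12 (cv2) and the standard library are available. Lean on these libraries where they do the work, as an engineer would, in place of code of your own. Each camera call takes 0.05 s, during which the arm holds its last target. There are 200 camera calls.

TASK

Set up the bar bender for the next bend using only your fingertips: in either order, push the yellow lug to turn the dark stop dial until its white index line is in line with the red paint mark on the scale, and push the flat steel blank along its guide until its end rests against the length stop. Pinch nothing and lift nothing, and leave the bending arm and everything else on the bench where they are.

Things in the scene. Friction and masses are not known exactly. Their poses are not given: they have to be found in the camera images.
- bender: Bench bar bender bolted to the table, about 220 mm (x) by 420 mm (y). Origin on the vertical dial axis at table height. x: away from the feed channel, to the engraved half of the scale; y: direction in which the blank is fed; z up. Aluminium scale disc: radius 118 mm, top at z 30 mm. On it the dark stop dial: radius 90 mm, top at z 34 mm.
- die_top (a point): Top of the fixed steel forming die on the dial axis, 68 mm above the table. Die radius 28.5 mm, on a flange of radius 50 mm at z 34 to 38 mm. Over it sits the bending arm's boss, radius 23 mm, up to z 101 mm. Axes as the bender's.
- feed_end (a point): Rear end of the feed channel floor, on the channel's centre line, 38 mm above the table. The channel runs 75 mm from here along the bender's +y; rails 12 mm wide up to z 50 mm on either side of the blank, keeper strap over the middle up to z 54 mm. Below, a 12 mm thick foot ends 15 mm behind this point; beyond is bare table. Axes as the bender's.
- dial_index (a point): Outer end of the white index line (3 mm wide, 14 mm long) of the dark stop dial, 91 mm from the dial axis, z 32 mm; same radius line as the lug's middle. x axis radially outward. The dial turns about the bender's z axis, at most 1.25 rad either way from pointing along bender x; friction (about 0.2 N m, 3 to 4 N at the lug) holds it where it is left. At the start the red mark is 0.4 to 2.0 rad counter-clockwise from above.
- lug_top (a point): Middle of the top of the yellow lug that stands on the stop dial, 63 mm from the dial axis, z 68 mm. The lug is 24 mm long radially, 16 mm wide along the turning direction, and stands up from z 34 mm; its lowest 6 mm are 20 mm wide to the eye. x axis radially outward, z up. Push on either flat flank to turn the dial.
- red_mark (a point): Inner end of the red paint stripe (4 mm wide, 22 mm long, radial) on the fixed aluminium scale, 91 mm from the dial axis, z 32 mm. x axis radially outward. When the white index line is in line with it, this point and the index point coincide.
- stop_face (a point): Middle of the working face of the length stop, a dark steel block 85 mm wide and 16 mm thick (z 36 to 64 mm) clamped on the gauge rod; 42 mm above the table. It is fixed. The face looks to the bender's -y, towards the oncoming blank's end; its axes are parallel to the bender's.
- blank: Loose flat steel bar 20 mm wide (its x), 360 mm long (its y), 8 mm thick, 0.36 to 0.59 kg, lying flat in the feed channel with 1 mm play each side, between the die and the arm's roller. Origin: centre of its underside, 38 mm above the table. Its +y end goes to the length stop.
- blank_tip (a point): Middle of the blank's leading end face (its +y end), 42 mm above the table; 35 to 80 mm short of the length stop at the start. Axes parallel to the blank's.
- blank_tail (a point): Middle of the blank's rear end face (its -y end), 42 mm above the table; it stands 20 mm or more out of the feed channel even when the blank is at the stop, so it can be pushed here in the bender's +y direction. About 1 to 8 N moves it; it does not spring back. Axes parallel to the blank's.
- bend_arm (a joint): Bending arm, dark green, parked over the blank on the robot's side of the dial with its roller beside the blank and an empty lever socket that ends 170 mm from the axis; z 63 to 101 mm, roller down to z 39 mm. 0 where it is parked, grows as it swings clockwise seen from above. To be left there.
- shoe_a: Loose horseshoe lying flat, about 135 by 128 by 8 mm, origin under its middle. Leave alone.
- shoe_b: Second loose horseshoe, the same. Leave alone.
- nail_carton: Blue and white carton of nails 60 by 90 by 42 mm, origin under its middle. Leave alone.
- hammer: Hammer lying flat, 300 mm long along its x. Leave alone.
- rasp: Farrier's rasp with a wooden handle lying flat, 425 mm long along its x, up to 26 mm high. Leave alone.
- flask: Teal drinking flask standing, 72 mm diameter, 240 mm high. Leave alone.
- nail_tub: White open tub standing, 110 mm diameter, 70 mm high. Leave alone.
- lever_tube: Steel lever tube with a black rubber grip lying flat, 390 mm long along its x, 33 mm high. Leave alone.

How it is judged:
At the end, for the whole second after the job is handed in: The white index line is in line with the red mark to within 3 mm at the dial's rim (about 2 degrees), the blank lies flat in its guide with its end within 2 mm of the length stop, and nothing moves (horizontal distance between dial_index and red_mark below 0.003 m and y of blank_tip in the frame of stop_face above -0.002 m and x of blank_tip in the frame of stop_face between -0.01 and 0.01 m and height (world z) of blank below 0.041 m and angle between blank's own z axis and vertical below 0.03 rad and linear speed of blank below 0.01 m/s); the robot touches nothing.
It fails at once if the blank is lifted out of its guide (raised more than 10 mm) (height (world z) of blank above 0.048 m).
It fails at once if the lug is gripped: the grasp point between the fingers comes inside the lug's outline (x of the grasp point in the frame of lug_top between -0.012 and 0.012 m and y of the grasp point in the frame of lug_top between -0.008 and 0.008 m and z of the grasp point in the frame of lug_top below 0.015 m).
It fails at once if the blank is gripped: the grasp point between the fingers comes down over the blank itself (y of the grasp point in the frame of blank_tail between 0.006 and 0.36 m and x of the grasp point in the frame of blank_tail between -0.012 and 0.012 m and z of the grasp point in the frame of blank_tail below 0.019 m).
It fails at once if the bending arm is swung from its parked place by more than 0.1 rad (value of joint bend_arm above 0.1 rad or value of joint bend_arm below -0.1 rad).
It fails at once if something else on the bench is moved more than 15 mm (distance of any of shoe_a, shoe_b, nail_carton, hammer, rasp, flask, nail_tub, lever_tube from where it was at the start of the episode above 0.015 m).
It also fails if it takes over 67 s, if anything falls off the work surface, if the arm or the gripper's body presses on something with over 40 N, if the wrist force passes 120 N, or if a joint passes its speed limit or range.

## Working session

There is one attempt and no reset: what is moved stays moved. The work goes in short steps, Python scripts to look and compute and a tool call to move; the robot and the scene stay as the last step left them, time stands still between calls to the robot, and variables do not carry over. Pictures are saved under pics/ and viewed, about 8 in all and at most 12, crops included, and the job is handed in when it is done.

Besides the shell and the picture viewer there is one more tool, called after "Request:" in YAML: its name, and indented under it one key for each argument. step_arm: Moves the arm, as the interface text tells. Its arguments: {"type":"object","properties":{"targets":{"type":"array","items":{"type":"number"}},"newtons":{"type":"number"}},"required":["targets"]}

```bash
mkdir -p pics; cat > h.py <<'E'
import numpy as np, cv2
from rig import status,get_image,camera_params,job
from scipy.spatial.transform import Rotation as R
def ray(cam,u,v):
    p=camera_params(cam);K=np.array([[p['fx'],0,p['cx']],[0,p['fy'],p['cy']],[0,0,1]])
    x=cv2.undistortPoints(np.array([[[u,v]]],float),K,np.array(p['D'],float))[0,0]
    T=np.linalg.inv(np.array(p['world_to_cam']));return T[:3,3],T[:3,:3]@np.array([x[0],x[1],1])
def atz(cam,u,v,z):
    o,d=ray(cam,u,v);return o+d*(z-o[2])/d[2]
def proj(cam,P):
    p=camera_params(cam);K=np.array([[p['fx'],0,p['cx']],[0,p['fy'],p['cy']],[0,0,1]])
    T=np.array(p['world_to_cam']);return cv2.projectPoints(np.array(P,float).reshape(-1,3),cv2.Rodrigues(T[:3,:3])[0],T[:3,3],K,np.array(p['D'],float))[0][:,0]
def save(name,im,crop=None,s=1):
    if crop: a,b,c,d=crop; im=im[b:d,a:c]
    im=cv2.resize(im,None,fx=s,fy=s,interpolation=cv2.INTER_CUBIC);cv2.imwrite('pics/'+name,im[:,:,::-1])
E
python3 - <<'E'
from h import *
np.set_printoptions(precision=4,suppress=True)
for c in('top','side'):
    im,d=get_image(c);np.savez(c+'0.npz',im=im,d=d);save(c+'0.png',im,None,1.4)
    print(c,np.linalg.inv(np.array(camera_params(c)['world_to_cam'])),camera_params(c)['fx'])
print(status.observe())
E
```

```text
top [[ 0.0011 -0.9866  0.1633  0.3721]
 [-1.     -0.0017 -0.0035 -0.0577]
 [ 0.0037 -0.1633 -0.9866  1.4199]
 [ 0.      0.      0.      1.    ]] 387.75953295658724
side [[ 0.9571 -0.1498  0.248   0.231 ]
 [-0.2896 -0.4708  0.8334 -1.1716]
 [-0.008  -0.8694 -0.494   0.759 ]
 [ 0.      0.      0.      1.    ]] 509.4995030033713
{'t': 0.1, 'joints': array([ 1.1309,  0.2212,  1.5275, -0.    ,  1.3947, -0.126 ]), 'joint_vel': array([ 0.001 , -0.0013, -0.0027, -0.0018, -0.0034,  0.0024]), 'joint_efforts': array([  0.0017, -49.5945, -38.8521,   0.0701,   0.0515,  -0.    ]), 'position': array([0.1927, 0.594 , 0.2215]), 'tcp_rot': array([-0.4909, -3.1025,  0.0027]), 'contact_force': array([ 0.4676, -0.6544, -0.1822]), 'torque': array([-0.0059,  0.0168,  0.0032]), 'opening': 0.9978417287726856}
```

View pics/top0.png

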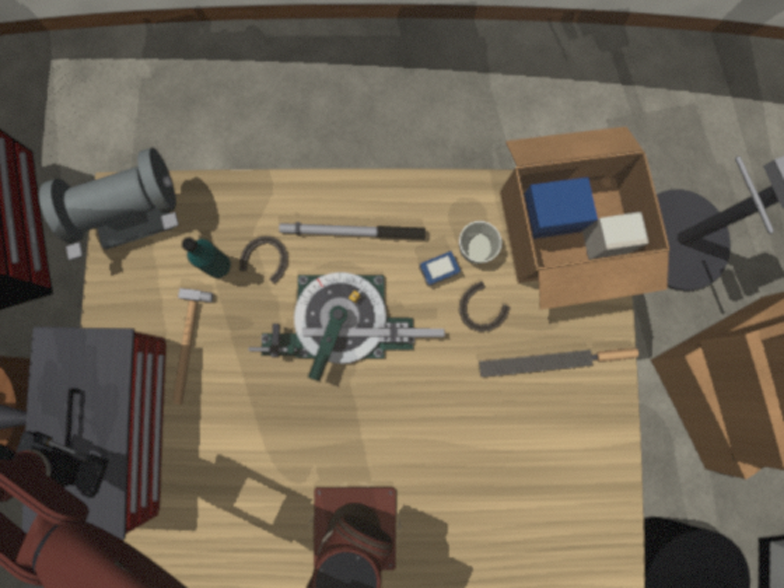

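View pics/side0.png

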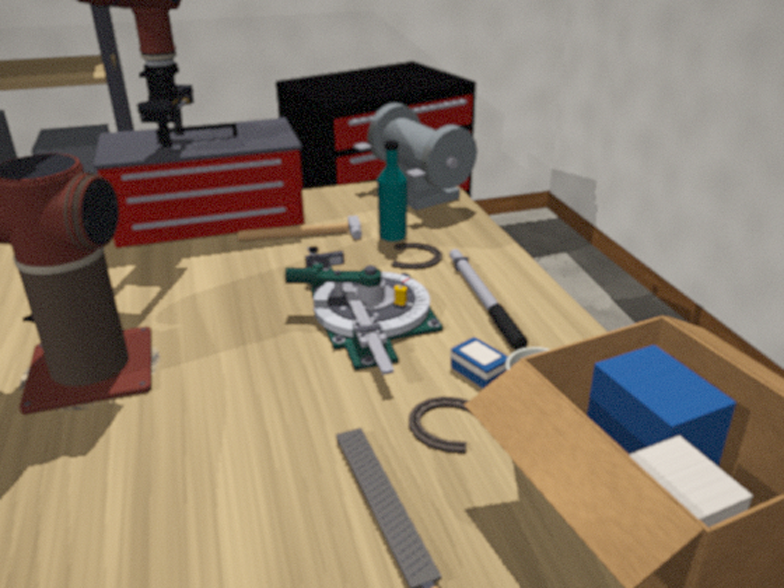

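The overview shows the bender at top-view (340,318)/1.4, the lug at about (354,296) and the blank running right along row 333. Next I enlarge crops of both views.

```bash
python3 - <<'E'
from h import *
a=np.load('top0.npz')['im'];save('topc.png',a,(175,185,325,280),5.3)
a=np.load('side0.npz')['im'];save('sidec.png',a,(205,170,325,270),6)
E
```

```text
(no output)
```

View pics/topc.png

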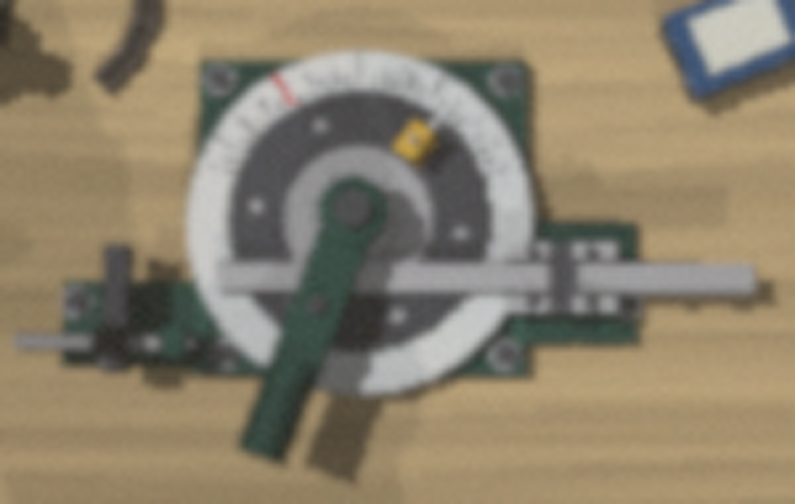

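View pics/sidec.png

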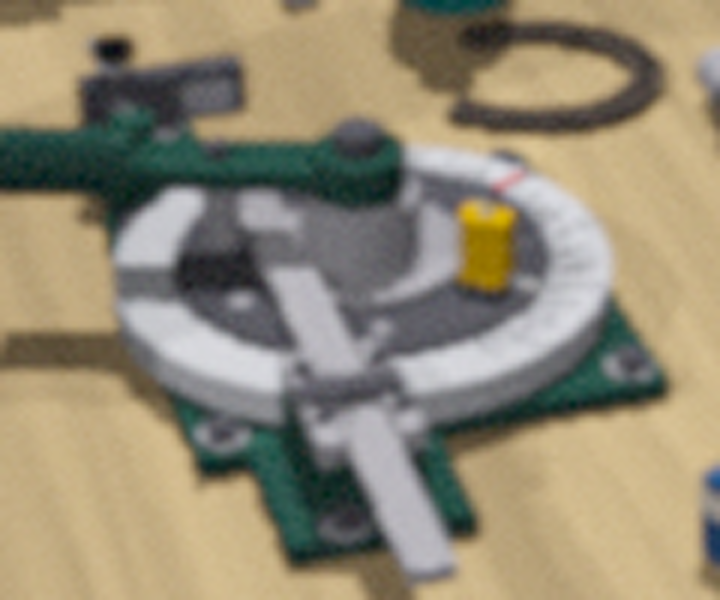

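The top crop shows the red stripe running from (293,104) to (277,77), the index outer end near (438,112) and the lug top near (413,138). The blank runs from (220,277) to (757,279), and the stop block's right edge is at x≈130. The side crop shows the lug top at (487,213). I'll compute the geometry from these.

```bash
cat >> h.py <<'E'
def tc(u,v,z,off=(175,185),s=5.3,cam='top'): return atz(cam,off[0]+(u+.5)/s-.5,off[1]+(v+.5)/s-.5,z)
E
python3 - <<'E'
from h import *
np.set_printoptions(precision=4,suppress=True)
for n,u,v,z in [('discL',187,224,.03),('discR',534,224,.03),('discT',360,52,.03),('discB',372,395,.03),('boss',353,208,.101),
 ('red in',293,104,.03),('red out',277,77,.03),('idx out',438,112,.034),('lug',415,137,.068),('blank tail',757,279,.046),('tail up',757,265,.046),('tail lo',757,293,.046),('blank tip',220,277,.046),('blank tip up',220,262,.046),('tip lo',220,293,.046),
 ('stop top -y edge up',129,247,.064),('stop -y edge lo',129,330,.064),('stop +y up',106,247,.064),('stop bot',131,320,.036),('foot',637,283,.012),('armend',265,460,.101),('carton corner',695,100,.042),('strapR',577,270,.054),('strapL',549,270,.054)]:
    print(n,tc(u,v,z))
s=lambda u,v,z:tc(u,v,z,(205,170),6,'side')
for n,u,v,z in [('lug',487,213,.068),('red in',497,190,.03),('red out',523,176,.03),('idx?',535,287,.034),('tail top mid',430,573,.046),('boss',360,133,.101),('discR',612,275,.03)]: print('side',n,s(u,v,z))
E
```

```text
discL [0.5303 0.1573 0.03  ]
discR [ 0.5309 -0.0791  0.03  ]
discT [0.6499 0.0407 0.03  ]
discB [0.415  0.0298 0.03  ]
boss [0.5329 0.0389 0.101 ]
red in [0.6134 0.0863 0.03  ]
red out [0.6323 0.0977 0.03  ]
idx out [ 0.6073 -0.0135  0.034 ]
lug [0.5846 0.0006 0.068 ]
blank tail [ 0.492  -0.2285  0.046 ]
tail up [ 0.5015 -0.2287  0.046 ]
tail lo [ 0.4826 -0.2283  0.046 ]
blank tip [0.4928 0.1317 0.046 ]
blank tip up [0.5029 0.1319 0.046 ]
tip lo [0.4821 0.1315 0.046 ]
stop top -y edge up [0.5109 0.1904 0.064 ]
stop -y edge lo [0.4559 0.1888 0.064 ]
stop +y up [0.5109 0.2058 0.064 ]
stop bot [0.4644 0.1927 0.036 ]
foot [ 0.4923 -0.1501  0.012 ]
armend [0.3714 0.093  0.101 ]
carton corner [ 0.6146 -0.1888  0.042 ]
strapR [ 0.4973 -0.1074  0.054 ]
strapL [ 0.4973 -0.0887  0.054 ]
side lug [0.5823 0.0008 0.068 ]
side red in [0.613  0.0858 0.03  ]
side red out [0.6294 0.0956 0.03  ]
side idx? [ 0.6005 -0.0148  0.034 ]
side tail top mid [ 0.4885 -0.2301  0.046 ]
side boss [0.5317 0.034  0.101 ]
side discR [ 0.6402 -0.0089  0.03  ]
```

Request:
step_arm:
  targets: [-0.85,-0.74,0,0,0,0.314,0,-0.85,-0.74,0,0,0,0.314,0,-0.85,-0.74,0,0,0,0.314,0,-0.85,-0.74,0,0,0,0.314,0,-0.85,-0.74,0,0,0,0.314,0]

```text
t: 0.6
position: [0.2392, 0.5162, 0.2213]
tcp_rot: [-1.43, -2.797, 0.004]
contact_force: [-0.9, 0.4, 0.7]
opening: 0.63
```

Request:
step_arm:
  targets: [-1,-0.09,0,0,0,0.314,0,-1,-0.09,0,0,0,0.314,0,-1,-0.09,0,0,0,0.314,0,-1,-0.09,0,0,0,0.314,0,-1,-0.09,0,0,0,0.314,0]

```text
t: 1.1
position: [0.2803, 0.4469, 0.2212]
tcp_rot: [2.225, 2.217, -0.004]
contact_force: [-0.1, 0.0, 0.1]
opening: 0.172
```

Request:
step_arm:
  targets: [-0.97,0.58,0,0,0,0.314,0,-0.97,0.58,0,0,0,0.314,0,-0.97,0.58,0,0,0,0.314,0,-0.97,0.58,0,0,0,0.314,0,-0.97,0.58,0,0,0,0.314,0]

```text
t: 1.6
position: [0.3264, 0.3689, 0.2211]
tcp_rot: [2.8, 1.42, -0.004]
contact_force: [-0.3, 0.7, -0.3]
opening: 0.001
```

```bash
cat >> h.py <<'E'
def go(x,y,z,yaw):
    s=status.observe();r=R.from_rotvec(s['tcp_rot']);d=np.array([x,y,z])-s['position']
    ty=r.as_matrix()[:,1];psi=np.arctan2(ty[1],ty[0])
    want=np.column_stack([[-np.sin(yaw),np.cos(yaw),0],[np.cos(yaw),np.sin(yaw),0],[0,0,-1]])
    print('t',round(s['t'],2),'pos',s['position'].round(4),'yaw',round(np.degrees(psi),2),'j',s['joints'].round(2),'f',s['contact_force'].round(1))
    print('tool shift units',(r.inv().apply(d)/.08).round(3),'turn units',((r.inv()*R.from_matrix(want)).as_rotvec()/2).round(4))
C=np.array([.532,.039])
def dialpose(deg,off,r=.066):
    a=np.radians(deg);p=C+r*np.array([np.cos(a),np.sin(a)])-off*np.array([-np.sin(a),np.cos(a)]);return p[0],p[1],a
E
python3 -c "
from h import *
x,y,a=dialpose(-36,.034);go(x,y,.15,a)"
```

```text
t 1.6 pos [0.3264 0.3689 0.2211] yaw -36.22 j [ 0.69 -0.1   1.86 -0.    1.38  1.32] f [-0.3  0.7 -0.3]
tool shift units [-2.228  5.336  0.897] turn units [ 0.0001  0.0016 -0.0019]
```

Request:
step_arm:
  targets: [-0.37,0.89,0,0,0,0,0,-0.37,0.89,0,0,0,0,0,-0.37,0.89,0,0,0,0,0]

```text
t: 1.9
position: [0.3674, 0.3012, 0.221]
tcp_rot: [2.797, 1.424, -0.005]
contact_force: [-0.3, 0.3, -0.5]
opening: 0.005
```

Request:
step_arm:
  targets: [-0.37,0.89,0,0,0,0,0,-0.37,0.89,0,0,0,0,0,-0.37,0.89,0,0,0,0,0]

```text
t: 2.2
position: [0.4086, 0.2339, 0.2212]
tcp_rot: [2.796, 1.425, -0.005]
contact_force: [-0.9, 0.4, -0.2]
opening: 0.005
```

Request:
step_arm:
  targets: [-0.37,0.89,0,0,0,0,0,-0.37,0.89,0,0,0,0,0,-0.37,0.89,0,0,0,0,0]

```text
t: 2.5
position: [0.4499, 0.1671, 0.2214]
tcp_rot: [2.795, 1.426, -0.005]
contact_force: [-0.3, -0.6, -0.2]
opening: 0.004
```

Request:
step_arm:
  targets: [-0.37,0.89,0,0,0,0,0,-0.37,0.89,0,0,0,0,0,-0.37,0.89,0,0,0,0,0]

```text
t: 2.8
position: [0.4911, 0.1008, 0.2216]
tcp_rot: [2.795, 1.426, -0.004]
contact_force: [-0.7, 1.1, -0.6]
opening: 0.004
```

Request:
step_arm:
  targets: [-0.37,0.89,0,0,0,0,0,-0.37,0.89,0,0,0,0,0,-0.37,0.89,0,0,0,0,0]

```text
t: 3.1
position: [0.5323, 0.0347, 0.2217]
tcp_rot: [2.795, 1.426, -0.004]
contact_force: [0.6, 0.6, -0.1]
opening: 0.008
```

Request:
step_arm:
  targets: [-0.37,0.89,0.5,0,0,0,0,-0.37,0.89,0.5,0,0,0,0,-0.37,0.89,0.5,0,0,0,0,-0.37,0.89,0.5,0,0,0,0]

```text
t: 3.5
position: [0.5717, -0.0293, 0.1811]
tcp_rot: [2.796, 1.429, -0.007]
contact_force: [0.7, 0.4, 0.1]
opening: 0.008
```

```bash
python3 -c "
from h import *
x,y,a=dialpose(-36,.034);go(x,y,.10,a);go(x,y,.05,a)"
```

```text
t 3.5 pos [ 0.5717 -0.0293  0.1811] yaw -35.88 j [-0.19  0.13  1.71 -0.    1.31  0.44] f [0.7 0.4 0.1]
tool shift units [-0.022 -0.077  1.014] turn units [-0.0003  0.0022  0.0011]
t 3.5 pos [ 0.5717 -0.0293  0.1811] yaw -35.88 j [-0.19  0.13  1.71 -0.    1.31  0.44] f [0.7 0.4 0.1]
tool shift units [-0.019 -0.077  1.639] turn units [-0.0003  0.0022  0.0011]
```

Descend beside the lug.

Request:
step_arm:
  targets: [-0.02,-0.08,1,0,0,0,0,-0.02,-0.08,1,0,0,0,0,-0.02,-0.08,1,0,0,0,0]

```text
t: 3.8
position: [0.5607, -0.0238, 0.0969]
tcp_rot: [-2.791, -1.431, 0.018]
contact_force: [-0.6, 0.5, -0.6]
opening: 0.007
```

Request:
step_arm:
  targets: [0,0,0.3,0,0,0,0,0,0,0.63,0,0,0,0,0,0,0.63,0,0,0,0,0,0,0.63,0,0,0,0]

```text
t: 4.2
position: [0.5611, -0.023, 0.0485]
tcp_rot: [-2.791, -1.433, 0.015]
contact_force: [-0.3, -0.2, 0.4]
opening: 0.006
```

```bash
python3 -c "
from h import *
for d in (-36,-30,-20):
  x,y,a=dialpose(d,.0175);go(x,y,.05,a)"
```

```text
t 4.2 pos [ 0.5611 -0.023   0.0485] yaw -35.66 j [-0.18  0.27  1.82 -0.    1.06  0.44] f [-0.3 -0.2  0.4]
tool shift units [ 0.194  0.076 -0.021] turn units [-0.004   0.0034  0.0029]
t 4.2 pos [ 0.5611 -0.023   0.0485] yaw -35.66 j [-0.18  0.27  1.82 -0.    1.06  0.44] f [-0.3 -0.2  0.4]
tool shift units [ 0.281  0.095 -0.021] turn units [-0.0042  0.0032 -0.0494]
t 4.2 pos [ 0.5611 -0.023   0.0485] yaw -35.66 j [-0.18  0.27  1.82 -0.    1.06  0.44] f [-0.3 -0.2  0.4]
tool shift units [ 0.43   0.106 -0.022] turn units [-0.0045  0.0028 -0.1367]
```

Request:
step_arm:
  targets: [0.19,0.08,-0.02,0,0,0,0,0.28,0.1,-0.02,0,0,-0.05,0,0.28,0.1,-0.02,0,0,-0.05,0,0.28,0.1,-0.02,0,0,-0.05,0]

```text
t: 4.6
position: [0.5822, -0.0093, 0.0521]
tcp_rot: [-2.719, -1.569, 0.01]
contact_force: [0.2, -0.2, -1.5]
opening: 0.003
```

```bash
python3 -c "
from h import *
for d in (-22,-14,-6,2):
  x,y,a=dialpose(d,.0175);go(x,y,.05,a)"
```

```text
t 4.6 pos [ 0.5822 -0.0093  0.0521] yaw -30.04 j [-0.15  0.31  1.77 -0.    1.08  0.38] f [ 0.2 -0.2 -1.5]
tool shift units [0.108 0.002 0.026] turn units [-0.0029  0.002  -0.0702]
t 4.6 pos [ 0.5822 -0.0093  0.0521] yaw -30.04 j [-0.15  0.31  1.77 -0.    1.08  0.38] f [ 0.2 -0.2 -1.5]
tool shift units [0.227 0.008 0.025] turn units [-0.003   0.0018 -0.14  ]
t 4.6 pos [ 0.5822 -0.0093  0.0521] yaw -30.04 j [-0.15  0.31  1.77 -0.    1.08  0.38] f [ 0.2 -0.2 -1.5]
tool shift units [ 0.346 -0.003  0.025] turn units [-0.0032  0.0016 -0.2098]
t 4.6 pos [ 0.5822 -0.0093  0.0521] yaw -30.04 j [-0.15  0.31  1.77 -0.    1.08  0.38] f [ 0.2 -0.2 -1.5]
tool shift units [ 0.461 -0.03   0.024] turn units [-0.0033  0.0014 -0.2796]
```

Request:
step_arm:
  targets: [0.11,0,0.02,0,0,-0.07,0,0.23,0.01,0.02,0,0,-0.14,0,0.35,0,0.02,0,0,-0.21,0,0.46,-0.03,0.02,0,0,-0.28,0,0.46,-0.03,0.02,0,0,-0.28,0]

```text
t: 5.1
position: [0.5997, 0.0238, 0.0517]
tcp_rot: [-2.18, -2.259, 0.006]
contact_force: [-0.7, -1.0, -0.0]
opening: 0.006
```

```bash
python3 -c "
from h import *
for d in (8,14,20,24,27):
  x,y,a=dialpose(d,.0175);go(x,y,.05,a)"
```

```text
t 5.1 pos [0.5997 0.0238 0.0517] yaw 2.04 j [-0.09  0.34  1.72 -0.    1.08 -0.13] f [-0.7 -1.  -0. ]
tool shift units [0.088 0.004 0.021] turn units [-0.0022  0.0004 -0.052 ]
t 5.1 pos [0.5997 0.0238 0.0517] yaw 2.04 j [-0.09  0.34  1.72 -0.    1.08 -0.13] f [-0.7 -1.  -0. ]
tool shift units [0.177 0.014 0.021] turn units [-0.0022  0.0003 -0.1044]
t 5.1 pos [0.5997 0.0238 0.0517] yaw 2.04 j [-0.09  0.34  1.72 -0.    1.08 -0.13] f [-0.7 -1.  -0. ]
tool shift units [0.266 0.013 0.021] turn units [-0.0022  0.0002 -0.1568]
t 5.1 pos [0.5997 0.0238 0.0517] yaw 2.04 j [-0.09  0.34  1.72 -0.    1.08 -0.13] f [-0.7 -1.  -0. ]
tool shift units [0.325 0.008 0.021] turn units [-2.200e-03  1.000e-04 -1.917e-01]
t 5.1 pos [0.5997 0.0238 0.0517] yaw 2.04 j [-0.09  0.34  1.72 -0.    1.08 -0.13] f [-0.7 -1.  -0. ]
tool shift units [0.369 0.001 0.021] turn units [-2.200e-03  1.000e-04 -2.178e-01]
```

```bash
python3 - <<'E'
from h import *
im,d=get_image('side');save('side1.png',im,(205,150,325,250),6)
h=cv2.cvtColor(im,cv2.COLOR_RGB2HSV);m=cv2.inRange(h,(20,180,120),(32,255,255));v,u=np.nonzero(m[170:270,205:325]);print(len(u),u.mean()+205,v.mean()+170)
E
```

```text
36 284.3611111111111 204.16666666666666
```

View pics/side1.png

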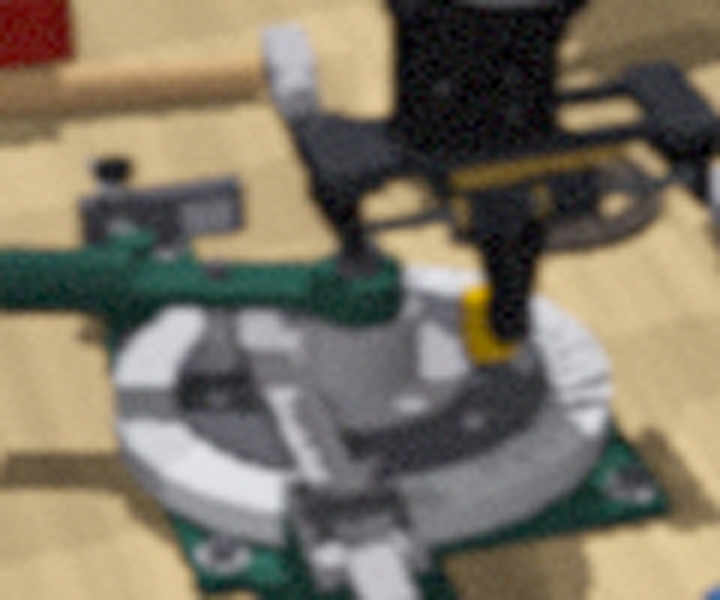

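The side crop shows the closed fingers at (510,270) in contact with the lug at (485,320), and the lug has turned. I'll carry on, stopping short of the mark, then back off to look.

Request:
step_arm:
  targets: [0.09,0,0.02,0,0,-0.05,0,0.18,0.01,0.02,0,0,-0.105,0,0.27,0.01,0.02,0,0,-0.157,0,0.29,0.01,0.02,0,0,-0.175,0,0.29,0.01,0.02,0,0,-0.175,0]

```text
t: 5.65
position: [0.6003, 0.0466, 0.051]
tcp_rot: [-1.764, -2.598, 0.004]
contact_force: [1.5, -2.1, 0.9]
opening: 0.008
```

```bash
python3 - <<'E'
from h import *
x,y,a=dialpose(24,.0175);go(x,y,.05,a)
im,d=get_image('top');np.savez('top1.npz',im=im);save('top1.png',im,(175,185,325,280),5.3)
E
```

```text
t 5.65 pos [0.6003 0.0466 0.051 ] yaw 21.64 j [-0.05  0.35  1.72 -0.    1.08 -0.43] f [ 1.5 -2.1  0.9]
tool shift units [0.042 0.005 0.013] turn units [-0.0014  0.     -0.0206]
```

View pics/top1.png

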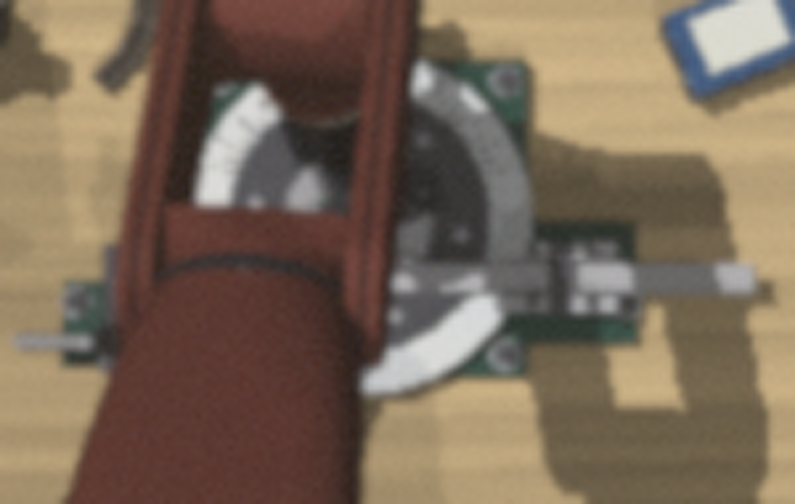

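The arm hides the mark from the top camera here, so I'll leave the dial short of the mark. I'll do the blank next, check the dial from there, then correct it.

Request:
step_arm:
  targets: [-0.25,0,0,0,0,0,0,-0.25,0,0,0,0,0,0,-0.25,0,-1,0,0,0,0,-0.25,0,-1,0,0,0,0,-0.25,0,-1,0,0,0,0]

```text
t: 6.2
position: [0.6107, 0.0282, 0.1364]
tcp_rot: [1.766, 2.592, 0.003]
contact_force: [-0.5, 0.1, 0.7]
opening: 0.008
```

Request:
step_arm:
  targets: [-1,-0.6,0,0,0,0.189,0,-1,-0.6,0,0,0,0.189,0,-1,-0.6,0,0,0,0.189,0,-1,-0.6,0,0,0,0.189,0]

```text
t: 6.6
position: [0.5941, -0.0645, 0.1355]
tcp_rot: [2.229, 2.211, 0.004]
contact_force: [0.0, 0.1, 0.7]
opening: 0.001
```

Request:
step_arm:
  targets: [-1,-0.5,0,0,0,0,0,-1,-0.5,0,0,0,0,0,-1,-0.5,0,0,0,0,0]

```text
t: 6.9
position: [0.5511, -0.1463, 0.1343]
tcp_rot: [2.232, 2.211, 0.0]
contact_force: [1.2, 0.4, -0.3]
opening: 0.008
```

```bash
python3 - <<'E'
from h import *
go(.492,-.26,.13,0)
E
```

```text
t 6.9 pos [ 0.5511 -0.1463  0.1343] yaw -0.53 j [-0.4   0.17  1.76  0.    1.21 -0.39] f [ 1.2  0.4 -0.3]
tool shift units [-1.428 -0.726  0.054] turn units [ 0.0002  0.     -0.0047]
```

Request:
step_arm:
  targets: [-0.72,-0.36,0,0,0,0,0,-0.72,-0.36,0,0,0,0,0,-0.72,-0.36,0,0,0,0,0]

```text
t: 7.2
position: [0.521, -0.2038, 0.1336]
tcp_rot: [-2.232, -2.209, -0.0]
contact_force: [-1.0, 0.6, -0.2]
opening: 0.007
```

Request:
step_arm:
  targets: [-0.71,-0.36,0,0,0,-0.005,0,-0.71,-0.36,0,0,0,-0.005,0,-0.71,-0.36,0,0,0,-0.005,0]

```text
t: 7.5
position: [0.4914, -0.2604, 0.1332]
tcp_rot: [-2.221, -2.219, -0.001]
contact_force: [1.3, -0.5, -0.6]
opening: 0.008
```

```bash
python3 - <<'E'
from h import *
go(.492,-.26,.03,0)
im,d=get_image('top');np.savez('top2.npz',im=im);save('top2.png',im,(175,185,325,280),5.3)
E
```

```text
t 7.5 pos [ 0.4914 -0.2604  0.1332] yaw -0.07 j [-0.63  0.14  1.79  0.    1.21 -0.63] f [ 1.3 -0.5 -0.6]
tool shift units [0.002 0.009 1.29 ] turn units [-0.0006 -0.0008 -0.0006]
```

View pics/top2.png

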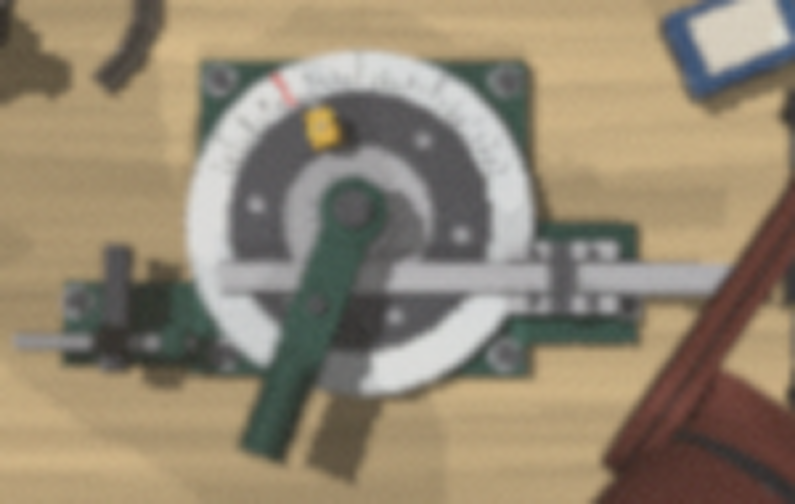

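The dial is now visible. The lug top is at (323,127), still short of the red mark at (285,90). Dial dots are at (423,140), (257,205), (460,232) and (396,316). I'll get the dial angle from the dots and the lug, while lowering the fingers behind the blank.

Request:
step_arm:
  targets: [0,0,0.7,0,0,0,0,0,0,1,0,0,0,0,0,0,1,0,0,0,0]

```text
t: 7.85
position: [0.489, -0.2548, 0.0482]
tcp_rot: [-2.212, -2.214, -0.0]
contact_force: [-0.2, 0.4, 0.3]
opening: 0.008
```

Request:
step_arm:
  targets: [0,0,0.28,0,0,0,0,0,0,0.28,0,0,0,0,0,0,0.28,0,0,0,0]

```text
t: 8.15
position: [0.4896, -0.2541, 0.027]
tcp_rot: [-2.211, -2.215, -0.001]
contact_force: [-0.3, 0.1, 0.3]
opening: 0.005
```

```bash
python3 - <<'E'
from h import *
np.set_printoptions(precision=4,suppress=True)
go(.492,-.24,.03,0)
for f,lug,dots in(('top0',(415,137),[(320,125),(257,205),(460,232),(397,316)]),('top2',(323,127),[(423,140),(257,205),(460,232),(396,316)])):
    im=np.load(f+'.npz')['im'];g=cv2.cvtColor(im,cv2.COLOR_RGB2GRAY).astype(float)
    for u,v in dots:
        U,V=int(round(175+u/5.3)),int(round(185+v/5.3));w=g[V-2:V+3,U-2:U+3];w=np.clip(w-np.median(w)-8,0,None)
        yy,xx=np.mgrid[-2:3,-2:3];P=atz('top',U+(w*xx).sum()/w.sum(),V+(w*yy).sum()/w.sum(),.0345)[:2]-C
        print(f,'dot',P,'r',np.hypot(*P),np.degrees(np.arctan2(P[1],P[0])))
    h=cv2.cvtColor(im,cv2.COLOR_RGB2HSV);m=cv2.inRange(h,(15,120,80),(35,255,255))[200:220,225:265]
    v,u=np.nonzero(m);P=atz('top',u.mean()+225,v.mean()+200,.062)[:2]-C;print(f,'lug',len(u),np.degrees(np.arctan2(P[1],P[0])),np.hypot(*P))
E
```

```text
t 8.15 pos [ 0.4896 -0.2541  0.027 ] yaw 0.11 j [-0.62  0.28  1.85  0.    1.02 -0.63] f [-0.3  0.1  0.3]
tool shift units [ 0.176  0.03  -0.037] turn units [-0.0041 -0.0044  0.001 ]
top0 dot [0.0658 0.0283] r 0.07162419555674975 23.27071847737154
top0 dot [0.0104 0.0708] r 0.07160874203905646 81.64901343630518
top0 dot [-0.0075 -0.068 ] r 0.06842870891345136 -96.2512528760365
top0 dot [-0.0637 -0.0262] r 0.0689181573406583 -157.61725458260807
top0 lug 35 -37.5931084078677 0.06343020342264008
top2 dot [ 0.0557 -0.0423] r 0.06998831684898563 -37.208295608263704
top2 dot [0.0113 0.0709] r 0.07177001022772353 80.93796574182751
top2 dot [-0.009  -0.0684] r 0.06903926157627346 -97.49817567541037
top2 dot [-0.0642 -0.0244] r 0.06868857811801074 -159.1963816298347
top2 lug 35 22.074664040572554 0.06352485971306544
```

Request:
step_arm:
  targets: [0.12,0.03,-0.03,0,0,0,0,0.22,0.03,-0.03,0,0,0,0,0.32,0.03,-0.03,0,0,0,0,0.42,0.03,-0.03,0,0,0,0,0.5,0.03,-0.03,0,0,0,0]

```text
t: 8.65
position: [0.4938, -0.2153, 0.032]
tcp_rot: [-2.214, -2.22, -0.0]
contact_force: [-0.3, -5.7, 4.5]
opening: 0.005
```

Request:
step_arm:
  targets: [0.1,0,0,0,0,0,0,0.18,0,0,0,0,0,0,0.25,0,0,0,0,0,0,0.3,0,0,0,0,0,0,0.3,0,0,0,0,0,0]

```text
t: 9.15
position: [0.4938, -0.1906, 0.0322]
tcp_rot: [-2.214, -2.22, -0.001]
contact_force: [0.4, -0.8, 0.4]
opening: 0.003
```

Request:
step_arm:
  targets: [0.05,0,0,0,0,0,0,0.1,0,0,0,0,0,0]

```text
t: 9.35
position: [0.4938, -0.1826, 0.0322]
tcp_rot: [-2.214, -2.22, -0.001]
contact_force: [-1.0, -3.5, 0.6]
opening: 0.005
```

```bash
python3 - <<'E'
from h import *
go(.492,-.18,.03,0)
im,d=get_image('top');np.savez('top3.npz',im=im);save('top3.png',im,(170,200,270,270),7.5)
E
```

```text
t 9.35 pos [ 0.4938 -0.1826  0.0322] yaw 0.15 j [-0.51  0.22  1.92  0.    1.01 -0.51] f [-1.  -3.5  0.6]
tool shift units [ 0.033 -0.022  0.027] turn units [-0.0021 -0.0024  0.0013]
```

View pics/top3.png

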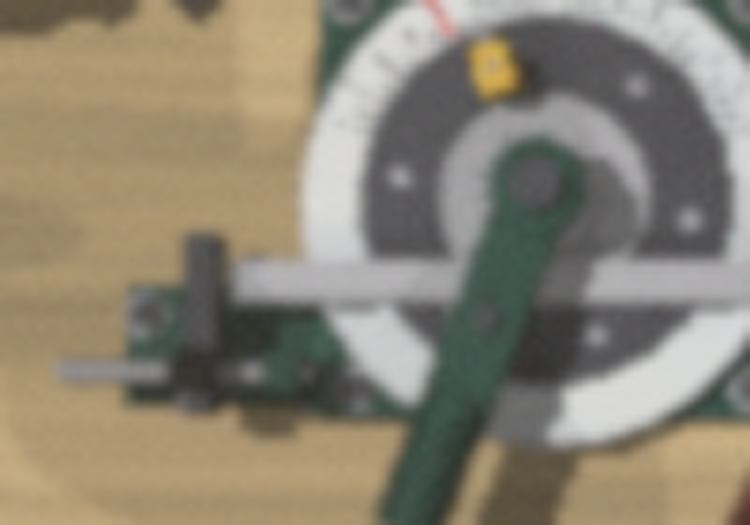

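The blank tip at (232,280) is about 5 mm short of the stop face at (222,280). I'll push slowly until the force rises.

Request:
step_arm:
  targets: [0.02,-0.02,0.02,0,0,0,0,0.04,-0.02,0.02,0,0,0,0]

```text
t: 9.6
position: [0.4929, -0.1796, 0.0312]
tcp_rot: [-2.215, -2.222, -0.001]
contact_force: [1.2, -5.6, 1.8]
opening: 0.007
```

Request:
step_arm:
  targets: [0.02,0,0,0,0,0,0,0.04,0,0,0,0,0,0]

```text
t: 9.8
position: [0.4932, -0.1786, 0.0314]
tcp_rot: [-2.217, -2.225, 0.002]
contact_force: [-0.6, -15.6, -2.3]
opening: 0.009
```

Request:
step_arm:
  targets: [0.02,0,0,0,0,0,0,0.04,0,0,0,0,0,0]

```text
t: 10.0
position: [0.4936, -0.1786, 0.0318]
tcp_rot: [2.214, 2.222, -0.007]
contact_force: [0.6, -18.7, -1.5]
opening: 0.002
```

The force rose to 19 N and the motion stopped, so the blank is seated. I'll back off and return to the dial.

Request:
step_arm:
  targets: [-0.15,0,0,0,0,0,0,-0.3,0,0,0,0,0,0,-0.3,0,-1,0,0,0,0,-0.3,0,-1,0,0,0,0,-0.3,0,-1,0,0,0,0]

```text
t: 10.5
position: [0.4967, -0.2038, 0.1167]
tcp_rot: [2.209, 2.217, -0.003]
contact_force: [0.2, -0.8, -0.1]
opening: 0.007
```

Request:
step_arm:
  targets: [1,0.6,-0.3,0,0,0,0,1,0.6,-0.3,0,0,0,0,1,0.6,-0.3,0,0,0,0]

```text
t: 10.8
position: [0.547, -0.1198, 0.1416]
tcp_rot: [2.204, 2.22, 0.003]
contact_force: [-0.3, -0.4, -0.0]
opening: 0.004
```

Request:
step_arm:
  targets: [1,0.6,0,0,0,-0.215,0,1,0.6,0,0,0,-0.215,0,1,0.6,0,0,0,-0.215,0,1,0.6,0,0,0,-0.215,0]

```text
t: 11.2
position: [0.5936, -0.0386, 0.1397]
tcp_rot: [1.677, 2.645, -0.003]
contact_force: [1.0, 0.2, -0.2]
opening: 0.005
```

```bash
sed -i 's/^C=.*/C=np.array([.533,.040])/' h.py; python3 - <<'E'
from h import *
x,y,a=dialpose(24,.036);go(x,y,.12,a)
s=status.observe()
x,y,a=dialpose(23,.0175);print(x,y)
E
```

```text
t 11.2 pos [ 0.5936 -0.0386  0.1397] yaw 25.25 j [-0.19  0.21  1.69 -0.01  1.22 -0.63] f [ 1.   0.2 -0.2]
tool shift units [0.746 0.548 0.241] turn units [0.0019 0.0048 0.0109]
0.6005911150764234 0.04967941954487437
```

Request:
step_arm:
  targets: [0.7,0.5,0.24,0,0,0,0,0.7,0.5,0.24,0,0,0,0,0.7,0.5,0.24,0,0,0,0]

```text
t: 11.5
position: [0.6042, 0.0303, 0.1176]
tcp_rot: [1.682, 2.647, -0.005]
contact_force: [-0.8, 0.1, 0.5]
opening: 0.003
```

Request:
step_arm:
  targets: [0,0,0.5,0,0,0,0,0,0,0.85,0,0,0,0,0,0,0.85,0,0,0,0]

```text
t: 11.8
position: [0.5997, 0.0284, 0.0445]
tcp_rot: [-1.689, -2.646, 0.013]
contact_force: [-1.3, -0.4, -1.5]
opening: 0.008
```

```bash
python3 - <<'E'
from h import *
go(.6003,.0446,.05,np.radians(23))
go(.5986,.0535,.05,np.radians(28))
E
```

```text
t 11.8 pos [0.5997 0.0284 0.0445] yaw 24.91 j [-0.08  0.36  1.72 -0.01  1.07 -0.51] f [-1.3 -0.4 -1.5]
tool shift units [ 0.181  0.091 -0.07 ] turn units [-0.0043  0.0012  0.0167]
t 11.8 pos [0.5997 0.0284 0.0445] yaw 24.91 j [-0.08  0.36  1.72 -0.01  1.07 -0.51] f [-1.3 -0.4 -1.5]
tool shift units [ 0.291  0.119 -0.071] turn units [-0.0043  0.001  -0.027 ]
```

Request:
step_arm:
  targets: [0.18,0.09,-0.07,0,0,0,0,0.22,0.1,-0.07,0,0,-0.01,0,0.26,0.11,-0.07,0,0,-0.02,0,0.29,0.12,-0.07,0,0,-0.027,0,0.29,0.12,-0.07,0,0,-0.027,0]

```text
t: 12.3
position: [0.5999, 0.0537, 0.0514]
tcp_rot: [-1.617, -2.693, 0.011]
contact_force: [0.6, -1.5, 1.3]
opening: 0.011
```

```bash
python3 - <<'E'
from h import *
go(.5986,.0535,.05,np.radians(28))
E
```

```text
t 12.3 pos [0.5999 0.0537 0.0514] yaw 28.05 j [-0.04  0.35  1.71 -0.01  1.08 -0.52] f [ 0.6 -1.5  1.3]
tool shift units [ 0.005 -0.015  0.018] turn units [-0.0031  0.0016  0.0005]
```

Request:
step_arm:
  targets: [-0.15,0,0,0,0,0,0,-0.25,0,0,0,0,0,0,-0.25,0,-1,0,0,0,0,-0.25,0,-1,0,0,0,0,-0.25,0,-1,0,0,0,0]

```text
t: 12.8
position: [0.6139, 0.0357, 0.1375]
tcp_rot: [1.614, 2.686, -0.003]
contact_force: [0.1, 0.7, -0.2]
opening: 0.004
```

Request:
step_arm:
  targets: [-1,-0.6,0,0,0,0,0,-1,-0.6,0,0,0,0,0,-1,-0.6,0,0,0,0,0]

```text
t: 13.1
position: [0.6092, -0.0628, 0.1381]
tcp_rot: [1.619, 2.681, -0.005]
contact_force: [0.8, 1.0, 0.7]
opening: 0.006
```

Request:
step_arm:
  targets: [-1,-0.6,0,0,0,0,0,-1,-0.6,0,0,0,0,0,-1,-0.6,0,0,0,0,0]

```text
t: 13.4
position: [0.6034, -0.1614, 0.1382]
tcp_rot: [1.626, 2.676, -0.008]
contact_force: [0.1, -0.7, -0.6]
opening: 0.009
```

```bash
python3 - <<'E'
from h import *
go(.5986,.0535,.05,np.radians(28))
ims=[get_image('top')[0].astype(float) for _ in range(6)];im=np.mean(ims,0).round().astype(np.uint8);np.savez('top4.npz',im=im)
sd=np.mean([get_image('side')[0].astype(float) for _ in range(6)],0).round().astype(np.uint8);np.savez('side4.npz',im=sd)
a=cv2.resize(im[190:245,195:275],None,fx=9,fy=9,interpolation=cv2.INTER_CUBIC)
save('top4.png',im,(205,190,265,235),13)
save('side4.png',sd,(270,185,320,225),15)
E
```

```text
t 13.4 pos [ 0.6034 -0.1614  0.1382] yaw 27.42 j [-0.38  0.28  1.61 -0.01  1.23 -0.86] f [ 0.1 -0.7 -0.6]
tool shift units [2.424 1.182 1.076] turn units [ 0.0006  0.0057 -0.0051]
```

View pics/top4.png

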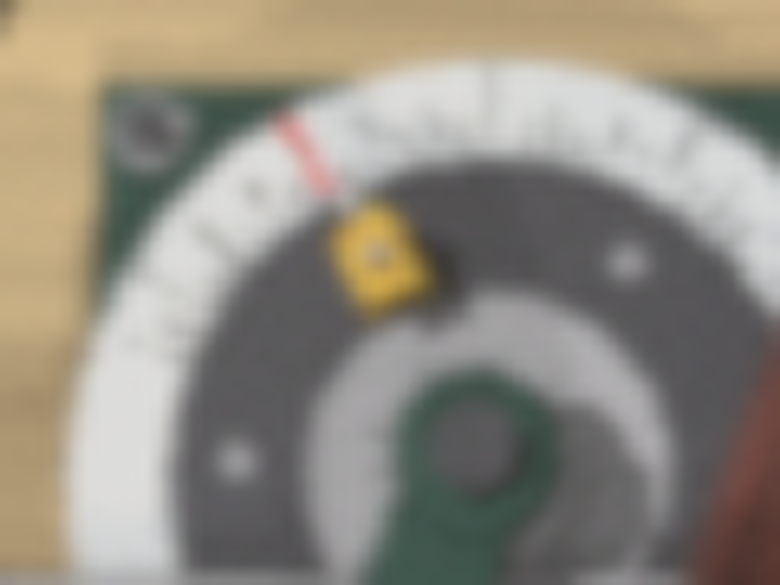

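View pics/side4.png

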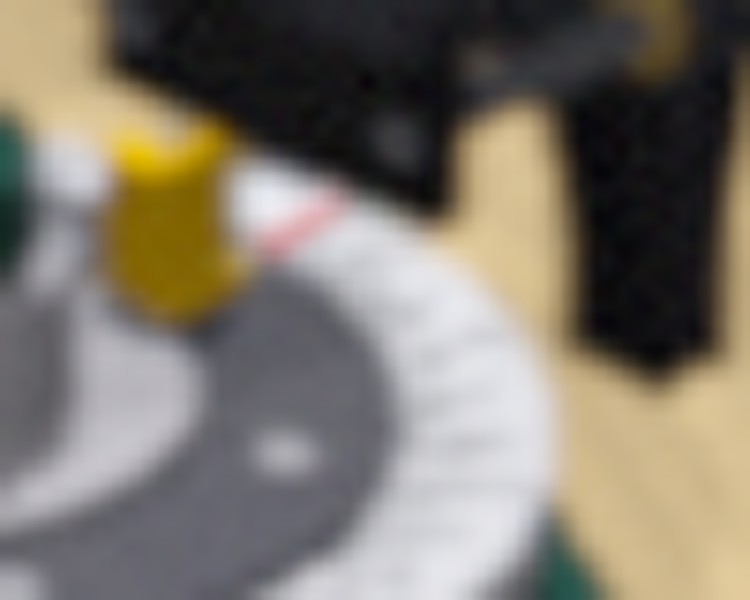

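The top crop shows the red stripe from (283,118) to (332,193), and a bit of white index visible at about (345,200). The side crop shows red at (270,245) to (340,200), with the index hidden behind the lug. It looks roughly 1–2° short. The dots sit at 60° steps from the lug line, so I'll measure the residual from them.

```bash
cat > meas.py <<'E'
from h import *
from scipy.optimize import least_squares
import sys
def meas(im,guess,C0=np.array([.533,.040])):
    g=cv2.cvtColor(im,cv2.COLOR_RGB2GRAY).astype(float);P=[]
    for k in range(1,6):
        a=np.radians(guess+60*k);u,v=proj('top',[*(C0+.07*np.array([np.cos(a),np.sin(a)])),.0345])[0];U,V=int(round(u)),int(round(v))
        w=g[V-3:V+4,U-3:U+4];med=np.median(w);yy,xx=np.mgrid[-3:4,-3:4];pk=w.max()-med;w=np.clip(w-med-.25*pk,0,None)*(np.hypot(xx,yy)<3.3)
        q=atz('top',U+(w*xx).sum()/w.sum(),V+(w*yy).sum()/w.sum(),.0345)[:2]
        ok=40<pk and med<130
        print(k,round(med),round(pk),(q-C0).round(4),ok)
        if ok:P.append((k,*q))
    P=np.array(P)
    f=lambda p:np.r_[P[:,1]-p[0]-.07*p[3]*np.cos(p[2]+P[:,0]*np.pi/3),P[:,2]-p[1]-.07*p[3]*np.sin(p[2]+P[:,0]*np.pi/3)]
    s=least_squares(f,[*C0,np.radians(guess),1],x_scale=[.01,.01,.1,.1]);c=s.x[:2];print('center',c.round(4),'R',s.x[3]*.07,'lug',np.degrees(s.x[2]),'res mm',(s.fun*1e3).round(2))
    i=im.astype(float);red=np.clip(i[:,:,0]-.5*(i[:,:,1]+i[:,:,2])-25,0,None);M=np.zeros_like(red);M[196:208,224:234]=1;red*=M
    v,u=np.mgrid[:red.shape[0],:red.shape[1]];q=atz('top',(red*u).sum()/red.sum(),(red*v).sum()/red.sum(),.030)[:2]-c
    print('red r',np.hypot(*q),np.degrees(np.arctan2(q[1],q[0])))
    for r in(.084,.088):
        an=np.radians(np.arange(guess-14,guess+14,.5));p=proj('top',np.c_[c[0]+r*np.cos(an),c[1]+r*np.sin(an),0*an+.034]).astype(np.float32)
        b=cv2.remap(i.astype(np.float32).min(2),p[:,:1],p[:,1:],cv2.INTER_LINEAR)[:,0];print(r,[(round(float(np.degrees(x)),1),int(y)) for x,y in list(zip(an,b))[::2]])
if __name__=='__main__': meas(np.load(sys.argv[1])['im'],float(sys.argv[2]))
E
python3 meas.py top0.npz -36; python3 meas.py top4.npz 28.5
```

```text
1 80 46 [0.065  0.0273] True
2 85 51 [0.0095 0.0698] True
3 74 49 [-0.0469  0.0427] True
4 81 51 [-0.0647 -0.0272] True
5 81 44 [-0.0085 -0.0691] True
center [0.5347 0.0402] R 0.06904777869902062 lug -37.99738333478552 res mm [-0.79 -1.9   5.74 -2.45 -0.6   1.2   1.26  0.   -1.57 -0.89]
red r 0.10422504627495899 30.858759342024733
0.084 [(-50.0, 79), (-49.0, 79), (-48.0, 80), (-47.0, 81), (-46.0, 83), (-45.0, 85), (-44.0, 88), (-43.0, 95), (-42.0, 102), (-41.0, 115), (-40.0, 127), (-39.0, 135), (-38.0, 135), (-37.0, 132), (-36.0, 125), (-35.0, 114), (-34.0, 103), (-33.0, 94), (-32.0, 88), (-31.0, 87), (-30.0, 87), (-29.0, 89), (-28.0, 89), (-27.0, 86), (-26.0, 86), (-25.0, 89), (-24.0, 91), (-23.0, 91)]
0.088 [(-50.0, 108), (-49.0, 110), (-48.0, 112), (-47.0, 111), (-46.0, 112), (-45.0, 116), (-44.0, 121), (-43.0, 126), (-42.0, 131), (-41.0, 138), (-40.0, 145), (-39.0, 150), (-38.0, 152), (-37.0, 151), (-36.0, 143), (-35.0, 136), (-34.0, 133), (-33.0, 132), (-32.0, 134), (-31.0, 134), (-30.0, 132), (-29.0, 132), (-28.0, 131), (-27.0, 132), (-26.0, 131), (-25.0, 130), (-24.0, 131), (-
[... 358 characters left out ...]
6.5, 94), (17.5, 93), (18.5, 92), (19.5, 95), (20.5, 99), (21.5, 101), (22.5, 106), (23.5, 109), (24.5, 113), (25.5, 120), (26.5, 129), (27.5, 132), (28.5, 132), (29.5, 131), (30.5, 122), (31.5, 112), (32.5, 104), (33.5, 103), (34.5, 101), (35.5, 99), (36.5, 102), (37.5, 104), (38.5, 103), (39.5, 101), (40.5, 101), (41.5, 100)]
0.088 [(14.5, 135), (15.5, 135), (16.5, 136), (17.5, 137), (18.5, 139), (19.5, 142), (20.5, 145), (21.5, 147), (22.5, 149), (23.5, 149), (24.5, 151), (25.5, 155), (26.5, 156), (27.5, 159), (28.5, 160), (29.5, 154), (30.5, 149), (31.5, 143), (32.5, 140), (33.5, 139), (34.5, 141), (35.5, 144), (36.5, 145), (37.5, 144), (38.5, 145), (39.5, 145), (40.5, 142), (41.5, 141)]
```

Dial dots give about 27.5° and the index profile about 28.3°, against red at about 30.6°. It needs about 2.5° more, so a push 3 mm beyond the last end pose.

Request:
step_arm:
  targets: [0.75,0.4,0,0,0,0,0,0.75,0.4,0,0,0,0,0,0.75,0.4,0,0,0,0,0]

```text
t: 14.3
position: [0.6043, -0.0845, 0.1382]
tcp_rot: [1.614, 2.685, -0.004]
contact_force: [-0.2, -0.1, -0.3]
opening: 0.001
```

Request:
step_arm:
  targets: [0.75,0.4,0,0,0,0,0,0.75,0.4,0,0,0,0,0,0.75,0.4,0,0,0,0,0]

```text
t: 14.6
position: [0.6044, -0.0145, 0.1378]
tcp_rot: [1.61, 2.687, -0.004]
contact_force: [0.4, -0.5, -1.3]
opening: 0.004
```

Request:
step_arm:
  targets: [0.7,0.4,0.2,0,0,-0.015,0,0.7,0.4,0.2,0,0,-0.015,0,0.7,0.4,0.2,0,0,-0.015,0]

```text
t: 14.9
position: [0.6058, 0.0509, 0.1203]
tcp_rot: [1.567, 2.714, -0.006]
contact_force: [-0.2, -0.1, 0.4]
opening: 0.004
```

```bash
python3 - <<'E'
from h import *
go(.6065,.0413,.052,np.radians(29))
E
```

```text
t 14.9 pos [0.6058 0.0509 0.1203] yaw 30.01 j [-0.04  0.27  1.67 -0.01  1.2  -0.56] f [-0.2 -0.1  0.4]
tool shift units [-0.102 -0.053  0.855] turn units [0.0004 0.0042 0.0088]
```

Request:
step_arm:
  targets: [-0.1,-0.05,0,0,0,0,0,-0.1,-0.05,0.4,0,0,0,0,-0.1,-0.05,0.85,0,0,0,0,-0.1,-0.05,0.85,0,0,0,0]

```text
t: 15.3
position: [0.6025, 0.0393, 0.0474]
tcp_rot: [-1.573, -2.719, 0.013]
contact_force: [-0.6, -0.5, 0.2]
opening: 0.004
```

```bash
python3 - <<'E'
from h import *
go(.5999,.0537,.0515,np.radians(29))
go(.5985,.0563,.0515,np.radians(30))
E
```

```text
t 15.3 pos [0.6025 0.0393 0.0474] yaw 29.9 j [-0.06  0.36  1.71 -0.01  1.08 -0.58] f [-0.6 -0.5  0.2]
tool shift units [ 0.172  0.061 -0.052] turn units [-0.0038  0.002   0.0078]
t 15.3 pos [0.6025 0.0393 0.0474] yaw 29.9 j [-0.06  0.36  1.71 -0.01  1.08 -0.58] f [-0.6 -0.5  0.2]
tool shift units [ 0.209  0.062 -0.053] turn units [-0.0038  0.002  -0.0009]
```

Request:
step_arm:
  targets: [0.13,0.06,-0.05,0,0,0,0,0.17,0.06,-0.05,0,0,0,0,0.19,0.06,-0.05,0,0,0,0,0.21,0.06,-0.05,0,0,0,0,0.21,0.06,-0.05,0,0,0,0]

```text
t: 15.8
position: [0.6, 0.0562, 0.0532]
tcp_rot: [1.571, 2.717, -0.011]
contact_force: [1.6, -2.7, 1.9]
opening: 0.002
```

Request:
step_arm:
  targets: [-0.15,0,0,0,0,0,0,-0.25,0,0,0,0,0,0,-0.25,0,-1,0,0,0,0,-0.25,0,-1,0,0,0,0,-0.25,0,-1,0,0,0,0]

```text
t: 16.3
position: [0.6139, 0.0387, 0.1391]
tcp_rot: [1.568, 2.709, -0.004]
contact_force: [0.8, -0.3, 0.6]
opening: 0.007
```

Request:
step_arm:
  targets: [-1,-0.6,0,0,0,0,0,-1,-0.6,0,0,0,0,0,-1,-0.6,0,0,0,0,0]

```text
t: 16.6
position: [0.6121, -0.06, 0.1396]
tcp_rot: [1.574, 2.705, -0.007]
contact_force: [0.2, 0.4, -0.2]
opening: 0.006
```

Request:
step_arm:
  targets: [-1,-0.6,0,0,0,0,0,-1,-0.6,0,0,0,0,0,-1,-0.6,0,0,0,0,0]

```text
t: 16.9
position: [0.6092, -0.1586, 0.1397]
tcp_rot: [1.581, 2.701, -0.01]
contact_force: [0.3, 0.3, 0.0]
opening: 0.005
```

Request:
step_arm:
  targets: [-0.8,-0.5,0,0,0,0,0,-0.8,-0.5,0,0,0,0,0,-0.8,-0.5,0,0,0,0,0]

```text
t: 17.2
position: [0.6049, -0.2372, 0.1396]
tcp_rot: [1.587, 2.698, -0.011]
contact_force: [0.1, 0.1, -0.4]
opening: 0.006
```

```bash
sed -i 's/-25,0,None);M=/-25,0,None)*(i[:,:,1]-i[:,:,2]<20);M=/' meas.py; python3 - <<'E'
from h import *
from meas import meas
im=np.mean([get_image('top')[0].astype(float) for _ in range(6)],0).round().astype(np.uint8);np.savez('top5.npz',im=im)
save('top5.png',im,(185,195,255,250),11)
print(status.observe()['t']);meas(im,30.5);print('--- before');meas(np.load('top4.npz')['im'],28.5)
E
```

```text
17.5
1 98 56 [0.0017 0.0703] True
2 83 19 [-0.0574  0.0287] False
3 101 48 [-0.059  -0.0341] True
4 91 62 [-0.0003 -0.07  ] True
5 93 52 [ 0.0609 -0.0357] True
center [0.534  0.0401] R 0.06979563543870555 lug 29.29416745850652 res mm [-0.2   0.81 -0.5  -0.11  0.44 -0.06 -0.27 -0.12]
red r 0.10487771382839613 30.7664261570093
0.084 [(16.5, 97), (17.5, 97), (18.5, 95), (19.5, 98), (20.5, 101), (21.5, 102), (22.5, 105), (23.5, 106), (24.5, 107), (25.5, 111), (26.5, 119), (27.5, 126), (28.5, 131), (29.5, 136), (30.5, 134), (31.5, 128), (32.5, 119), (33.5, 113), (34.5, 108), (35.5, 103), (36.5, 107), (37.5, 109), (38.5, 109), (39.5, 107), (40.5, 107), (41.5, 106), (42.5, 104), (43.5, 101)]
0.088 [(16.5, 143), (17.5, 142), (18.5, 143), (19.5, 146), (20.5, 147), (21.5, 149), (22.5, 149), (23.5, 147), (24.5, 145), (25.5, 144), (26.5, 145), (27.5, 146), (28.5, 149), (29.5, 150), (30.5, 152), (31.5, 151), (32.5, 149), (33.5, 147), (34.5, 148), (35.5, 152), (36.5, 153), (37.5, 155), (38.5, 157), (39.5, 159), (40.5, 155), (41.5, 150), (42.5, 146), (43.5, 144)]
--- before
1 94 54 [0.0037 0.0701] 
[... 322 characters left out ...]
6.5, 94), (17.5, 93), (18.5, 92), (19.5, 95), (20.5, 99), (21.5, 101), (22.5, 106), (23.5, 109), (24.5, 113), (25.5, 120), (26.5, 129), (27.5, 132), (28.5, 132), (29.5, 131), (30.5, 122), (31.5, 112), (32.5, 104), (33.5, 103), (34.5, 101), (35.5, 99), (36.5, 102), (37.5, 104), (38.5, 103), (39.5, 101), (40.5, 101), (41.5, 100)]
0.088 [(14.5, 135), (15.5, 135), (16.5, 136), (17.5, 137), (18.5, 139), (19.5, 142), (20.5, 145), (21.5, 147), (22.5, 149), (23.5, 149), (24.5, 151), (25.5, 155), (26.5, 156), (27.5, 159), (28.5, 160), (29.5, 154), (30.5, 149), (31.5, 143), (32.5, 140), (33.5, 139), (34.5, 141), (35.5, 144), (36.5, 145), (37.5, 144), (38.5, 145), (39.5, 145), (40.5, 142), (41.5, 141)]
```

View pics/top5.png

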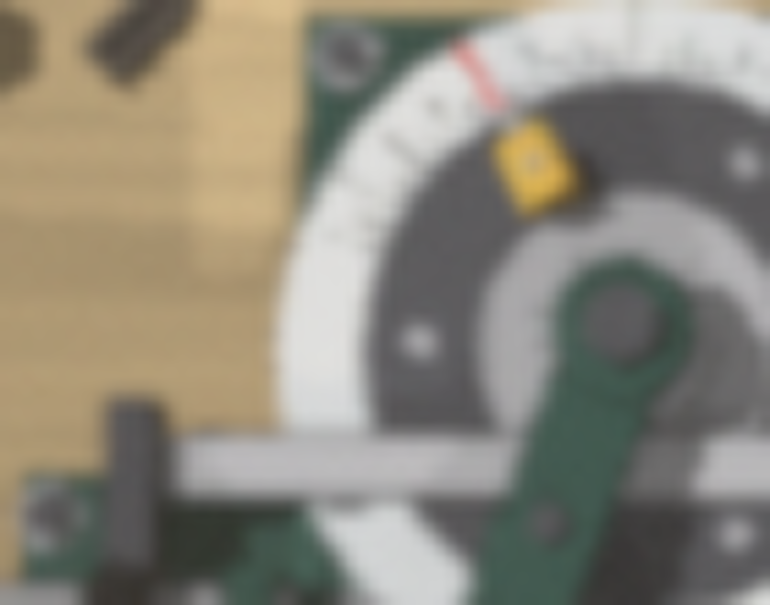

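The top crop shows red from (460,48) to (500,105), with the index just below its inner end. The blank tip at (175,465) sits at the stop. Dots give 29.3°, the index 29.8° and red 30.75°, so the dial is within tolerance but about 1.2° short. I'll add one small centring push.

Request:
step_arm:
  targets: [0.75,0.42,0,0,0,0,0,0.75,0.42,0,0,0,0,0,0.75,0.42,0,0,0,0,0]

```text
t: 17.8
position: [0.6055, -0.1595, 0.1393]
tcp_rot: [1.574, 2.707, -0.008]
contact_force: [-0.1, 0.0, -0.8]
opening: 0.007
```

Request:
step_arm:
  targets: [0.75,0.42,0,0,0,0,0,0.75,0.42,0,0,0,0,0,0.75,0.42,0,0,0,0,0]

```text
t: 18.1
position: [0.6051, -0.0878, 0.1387]
tcp_rot: [1.569, 2.711, -0.007]
contact_force: [-1.2, 0.4, -0.4]
opening: 0.008
```

Request:
step_arm:
  targets: [0.75,0.42,0,0,0,0,0,0.75,0.42,0,0,0,0,0,0.75,0.42,0,0,0,0,0]

```text
t: 18.4
position: [0.6044, -0.0172, 0.1382]
tcp_rot: [1.565, 2.713, -0.007]
contact_force: [0.4, -0.8, -0.0]
opening: 0.003
```

Request:
step_arm:
  targets: [0.6,0.33,0.2,0,0,0,0,0.6,0.33,0.2,0,0,0,0,0.6,0.33,0.2,0,0,0,0]

```text
t: 18.7
position: [0.603, 0.0374, 0.121]
tcp_rot: [1.563, 2.715, -0.008]
contact_force: [-0.2, -0.5, -1.1]
opening: 0.004
```

```bash
python3 - <<'E'
from h import *
go(.6045,.0395,.05,np.radians(30))
E
```

```text
t 18.7 pos [0.603  0.0374 0.121 ] yaw 30.15 j [-0.06  0.26  1.68 -0.01  1.2  -0.59] f [-0.2 -0.5 -1.1]
tool shift units [0.022 0.03  0.887] turn units [-0.0001  0.0052  0.0013]
```

Request:
step_arm:
  targets: [0.02,0.03,0.4,0,0,0,0,0.02,0.03,0.86,0,0,0,0,0.02,0.03,0.86,0,0,0,0,0.02,0.03,0.86,0,0,0,0]

```text
t: 19.1
position: [0.6045, 0.0378, 0.0522]
tcp_rot: [1.565, 2.715, -0.01]
contact_force: [-0.5, 1.1, 0.3]
opening: -0.0
```

```bash
python3 - <<'E'
from h import *
go(.6,.0562,.0525,np.radians(30))
go(.5992,.0577,.0525,np.radians(31))
E
```

```text
t 19.1 pos [0.6045 0.0378 0.0522] yaw 30.08 j [-0.06  0.35  1.71 -0.01  1.08 -0.58] f [-0.5  1.1  0.3]
tool shift units [ 0.227  0.067 -0.006] turn units [-0.0008  0.0051  0.0007]
t 19.1 pos [0.6045 0.0378 0.0522] yaw 30.08 j [-0.06  0.35  1.71 -0.01  1.08 -0.58] f [-0.5  1.1  0.3]
tool shift units [ 0.248  0.068 -0.006] turn units [-0.0008  0.0051 -0.008 ]
```

Request:
step_arm:
  targets: [0.15,0.06,0,0,0,0,0,0.2,0.06,0,0,0,0,0,0.23,0.06,0,0,0,0,0,0.245,0.06,0,0,0,0,0,0.245,0.06,0,0,0,0,0]

```text
t: 19.6
position: [0.6, 0.0571, 0.0534]
tcp_rot: [1.563, 2.713, -0.008]
contact_force: [3.0, -2.3, 2.6]
opening: 0.004
```

Request:
step_arm:
  targets: [-0.15,0,0,0,0,0,0,-0.25,0,0,0,0,0,0,-0.25,0,-1,0,0,0,0,-0.25,0,-1,0,0,0,0,-0.25,0,-1,0,0,0,0]

```text
t: 20.1
position: [0.6133, 0.0397, 0.1391]
tcp_rot: [1.56, 2.705, -0.002]
contact_force: [0.5, -0.5, 0.9]
opening: 0.004
```

Request:
step_arm:
  targets: [-1,-0.6,0,0,0,0,0,-1,-0.6,0,0,0,0,0,-1,-0.6,0,0,0,0,0]

```text
t: 20.4
position: [0.6117, -0.0591, 0.1397]
tcp_rot: [1.566, 2.701, -0.005]
contact_force: [0.5, 0.1, -0.8]
opening: 0.006
```

Request:
step_arm:
  targets: [-1,-0.6,0,0,0,0,0,-1,-0.6,0,0,0,0,0,-1,-0.6,0,0,0,0,0]

```text
t: 20.7
position: [0.6089, -0.1578, 0.1399]
tcp_rot: [1.574, 2.697, -0.008]
contact_force: [-0.5, 0.5, -0.2]
opening: 0.003
```

Request:
step_arm:
  targets: [-0.8,-0.5,0,0,0,0,0,-0.8,-0.5,0,0,0,0,0,-0.8,-0.5,0,0,0,0,0]

```text
t: 21.0
position: [0.6048, -0.2365, 0.1398]
tcp_rot: [1.58, 2.695, -0.009]
contact_force: [0.5, 0.9, 0.1]
opening: 0.006
```

```bash
python3 - <<'E'
from h import *
from meas import meas
im=np.mean([get_image('top')[0].astype(float) for _ in range(6)],0).round().astype(np.uint8);np.savez('top6.npz',im=im)
save('top6.png',im,(185,195,255,250),11)
meas(im,31)
E
```

```text
1 95 57 [0.0003 0.07  ] True
2 82 13 [-0.0574  0.0302] False
3 99 48 [-0.0581 -0.0349] True
4 91 55 [ 0.0004 -0.0701] True
5 93 55 [ 0.0612 -0.0346] True
center [0.5339 0.04  ] R 0.06949729278033161 lug 30.20931516943812 res mm [-0.32  1.1  -0.74 -0.03  0.48  0.09 -0.53 -0.04]
red r 0.10589537577765537 30.79208321185109
0.084 [(17.0, 94), (18.0, 93), (19.0, 93), (20.0, 97), (21.0, 99), (22.0, 101), (23.0, 101), (24.0, 100), (25.0, 100), (26.0, 104), (27.0, 110), (28.0, 119), (29.0, 127), (30.0, 132), (31.0, 129), (32.0, 124), (33.0, 117), (34.0, 111), (35.0, 105), (36.0, 105), (37.0, 107), (38.0, 108), (39.0, 105), (40.0, 105), (41.0, 105), (42.0, 102), (43.0, 100), (44.0, 101)]
0.088 [(17.0, 140), (18.0, 139), (19.0, 142), (20.0, 143), (21.0, 146), (22.0, 145), (23.0, 146), (24.0, 143), (25.0, 140), (26.0, 139), (27.0, 141), (28.0, 145), (29.0, 150), (30.0, 156), (31.0, 160), (32.0, 156), (33.0, 151), (34.0, 147), (35.0, 150), (36.0, 150), (37.0, 151), (38.0, 153), (39.0, 156), (40.0, 152), (41.0, 148), (42.0, 146), (43.0, 142), (44.0, 140)]
```

View pics/top6.png

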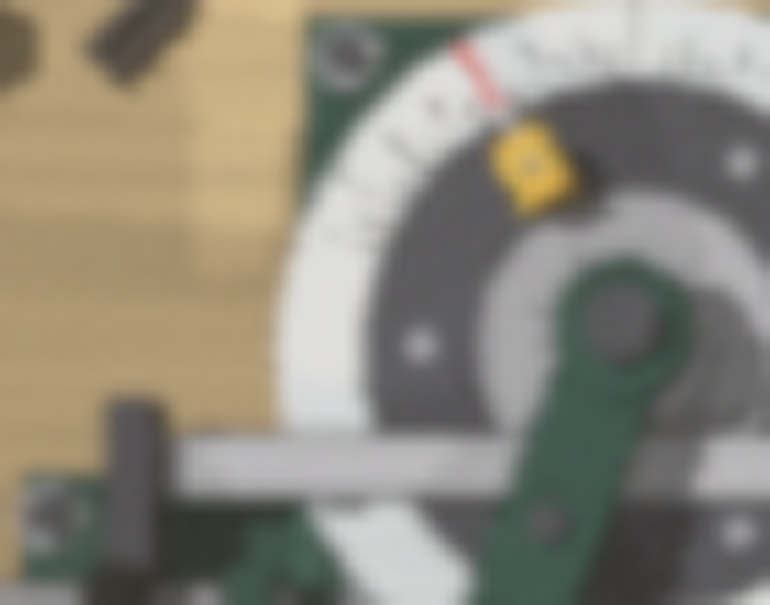

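```bash
python3 - <<'E'
from h import *
o=(185,195)
print('tip y',tc(175,465,.046,o,11)[1].round(4),'stop face top edge y',tc(163,440,.064,o,11)[1].round(4))
print(status.observe()['joint_vel'].round(3));job.close_job()
E
```

```text
tip y 0.1876 stop face top edge y 0.1885
[-0.001 -0.004 -0.004 -0.002 -0.002 -0.002]
the job is handed in; nothing more can be done
```

The dial and the blank are both set, and the job is handed in at about 21 s of the 67 s allowed. Handing in gives no verdict, so the checks below are my own.

- **Dial:** I turned it about 66° counter-clockwise by pushing the lug's flank with closed fingertips, and finished with small correcting pushes. In the last picture the dial's dots put the index at 30.2° and the white line itself at about 30.5°, against 30.8° for the red mark. That is an error of about 0.5–1 mm at the rim, against the 3 mm limit.
- **Index reading:** The two readings of the index differ by about 0.3°. The lug partly hides the line from the cameras.
- **Blank:** I pushed it from its rear end until it met the length stop, where the force rose from about 5 N to 19 N and it stopped moving. The last picture puts its end at y = 0.188 m and the stop face at 0.1885 m, a gap of about 1 mm. That is no larger than the camera error, so the force rise is the stronger evidence.
- **Everything else:** The bending arm looked to be where it was parked, and the arm stood clear of everything when I handed in. I planned the paths to stay clear of the loose items on the bench, but did not re-measure where they are.

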